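# Dark frame, then hold the shutter rod at its length mark

## Robot

A 7-joint arm with a two-finger parallel gripper is mounted at the origin on the work surface. World frame = base frame: x ahead of the robot, y to its left, z up, the work surface at z = 0. Lengths are in m, angles in rad, forces in N, time in s.
With the tool pointing down it reaches from about 0.4 to 0.85 m from the base axis. Payload 4.5 kg.
Tool frame: the origin (TCP) lies midway between the tips of the shut fingers; the grasp point (between the pads) lies 19 mm behind it; z points along the fingers, x is the direction in which the jaws open and shut, and the axes are right-handed (so a half turn about z gives the same grasp; the last joint's range is limited). The gripper opens to 88 mm and grips with 3 to 60 N. Pads are 18 mm wide; open, the fingers measure 123 mm over their backs; the gripper's body (75 mm by 187 mm) begins 45 mm behind the grasp point.
Start: joints at [1.239, 0.689, -0.195, 1.565, 0.157, 0.902, -0.215], TCP at [0.224, -0.584, 0.239] pointing down, gripper open.
Joint ranges: [-3.01, 3.01], [-0.46, 2.08], [-1.47, 1.51], [0.13, 2.56], [-1, 4.14], [0.04, 2.09], [-2.66, 2.66]. Speed limits (rad/s): [2.57, 2.57, 3.14, 3.14, 3.14, 3.14, 3.14].

## Interface

Orientations are given as a unit quaternion [x, y, z, w].
In Python, from plant import r gives the robot as it stands. The module is installed in compiled form; this text tells all that it offers.
- The arm moves only by the tool play_rows, never from a script. Its argument "increments" is a list of rows, each a list of 7 numbers: the opening, from 0 (shut) to 1 (fully open), then the shift along the tool's x, y, z in mm, then the turn, a rotation vector about the tool's x, y, z in rad. In form: [[hand, dx, dy, dz, wx, wy, wz], ...]. A call has exactly 8 rows; each row shifts and turns the pose as measured when the row begins, along the tool's axes as they then stand; what a row does not reach is not made up. A row lasts 1/8 s, in which the tool goes at most 62.5 mm and 10.7 degrees, less where a joint would pass 70% of its speed; a pose out of reach is approached as far as the arm can. A call is refused whole if a number of a shift passes 62.5 or a number of a turn 0.188, either way. A call with a gripper value outside its range is refused whole. The fingers move at their own pace and stop on an object; "grip_force" is the grip in N (left out, the last holds). Time passes only in rows, so rows that do not move let the fingers close, or fill a call up. It gives the time, the measured TCP pose, the force and the opening at its end, in the units of the state.
- r.get_state(): the state, without advancing time (a new reading comes with each control period).
- r.snapshot(name): name is "scene" or "top" or "wrist"; returns the picture (400x640x3 uint8, red, green, blue); there is no depth.
- r.get_calibration(name): a dict with "fx", "fy", "cx", "cy" (pixels), "dist" ([k1, k2, p1, p2, k3] as OpenCV has them; the pictures are not rectified), "R" (3x3) and "t" (3): a world point X has camera coordinates R X + t. Camera axes: x right, y down, z forward; pixel columns grow to the right and rows downward; lengths in m; the calibration is good to about 2 mm. A picture is of the moment at which its call begins: read the wrist's pose just before it. get_calibration takes no time and is no camera call; for the wrist camera it gives the pose at the moment of the call.
- r.finish_job(): hands the job in, once; it reports no verdict.
The state is a dict: "clock": time; "q": joint angles; "qd": joint speeds; "joint_torque": joint torques, N m; "tool_pos": TCP position; "eef_rot": TCP orientation; "contact_force": force on the tool from outside, world axes, zero at the start; "moment": the same for the moment, N m; "opening": opening from 0.0 (shut) to 1.0 (fully open).
Only numpy, scipy, OpenCV 4.12 (cv2) and the standard library are available. Lean on these libraries where they do the work, as an engineer would, in place of code of your own. Each camera call takes 0.05 s, during which the arm holds its last target.

## Task

On the microscope camera's light-path box, take the blue knob of the sprung telescoping rod and push the rod fully home until you feel it seat, keeping it there for about a second for the dark frame. Then pull the rod out against its spring until its black pointer lines up with the white line on the red rider, and finish while still holding it there, so that the light path stays open. Do not shift the rider, and leave the flasks and everything else on the bench where they are.

Things in the scene. Friction and masses are not known exactly. Their poses are not given: they have to be found in the camera images.
- rod (a joint): extension of the telescoping pull rod (m): 0 = home on its inner stop, grows as it is pulled out, at most 0.110; starts 0.012 to 0.022. A spring draws it in with 120 N/m, friction is 3 N: below 25 mm it stays where left, further out it springs back if let go. Pulling to the mark takes 8 to 14 N; pushing home takes under 3 N until it seats and the force rises steeply
- knob (a point): centre of the waist of the blue spool-shaped knob at the end of the rod: waist 24 mm in diameter, 27 mm long, between flanges 36 mm in diameter. The rod axis is level, 85 mm above the table. Grip it from above, fingers closing along this point's y axis. Axes: -x pulls out, +x pushes home, z up. Nothing below the knob is higher than 40 mm above the table
- pointer (a point): tip of the black pointer arm carried by the rod, 37 mm above the table; it moves with the rod along the scale. It is 90 mm nearer to the white box (+x) than the knob's waist centre and 36 mm to the -y side of the rod axis. Same axes as the knob
- mark (a point): the length mark: centre of the white line on the red rider (10 mm along the scale, 24 mm across) on the aluminium scale, 37 mm above the table, 53 mm to the -y side of the rod axis. Pointer and mark are lined up when level along this point's x axis (axes as the knob's). It lies 45 to 85 mm out from the pointer's home; it slides if bumped with 4 N
- mouth (a point): centre of the open end of the fixed barrel (36 mm in diameter), on the rod axis; the knob's waist centre is 101 mm out from it when the rod is home. The white light-path box begins 63 mm behind it (+x): 150 deep, 130 wide, 130 mm high, camera on top to 200 mm. All stands on a grey base plate 440 x 150 x 12 mm fixed to the table
- flask_a_mid (a point): lower of two stacked clear flat culture flasks, 80 x 52 x 28 mm with a red screw cap; its centre. A bystander
- flask_b_mid (a point): upper flask of the stack, same size; its centre. A bystander
- flask_c_mid (a point): single flat culture flask, 80 x 52 x 28 mm with a red screw cap, lying flat; its centre. A bystander
- dish_mid (a point): lidded round dish, 88 mm across, 14 mm high; its centre. A bystander
- tipbox_mid (a point): blue pipette-tip box with a white lid, 120 x 85 x 58 mm; its centre. A bystander
- bottle_mid (a point): closed bottle, 64 mm across, 140 mm high, orange cap; its centre. A bystander
- pen_mid (a point): blue marker pen with white cap, 130 x 10 x 10 mm, lying; its centre. A bystander
- lenscap_center (a point): black lens cap lying on top of the white box, 44 mm across, 10 mm high; its centre. A bystander

How it is judged:
On the way:
1. the rod is pushed fully home onto its stop and kept there (within 2.5 mm, half a second) (value of joint rod below 0.0025 m and contact force between the fingers and rod above 0.5 N), for 0.5 s.
At the end, for the whole second after the job is handed in: The fingers hold the rod still with its pointer within 4 mm of the rider's white line along the scale, through the last second; the rider has not shifted by 4 mm and no bystander by 20 mm (x of pointer in the frame of mark between -0.004 and 0.004 m and velocity of joint rod between -0.01 and 0.01 m/s and contact force between the fingers and rod above 1 N and value of joint rod above 0.04 m and distance of each of flask_a_mid, flask_b_mid, flask_c_mid, dish_mid, tipbox_mid, bottle_mid, pen_mid, lenscap_center from where it was at the start of the episode below 0.02 m and distance of mark from where it was at the start of the episode below 0.004 m); the arm keeps its last pose, push and grip.
It fails at once if the red rider is shifted by more than 4 mm (distance of mark from where it was at the start of the episode above 0.004 m).
It fails at once if a bystander is moved by more than 20 mm (distance of any of flask_a_mid, flask_b_mid, flask_c_mid, dish_mid, tipbox_mid, bottle_mid, pen_mid, lenscap_center from where it was at the start of the episode above 0.02 m).
It also fails if it takes over 43 s, if anything falls off the work surface, if the arm or the gripper's body presses on something with over 40 N, if the wrist force passes 120 N, or if a joint passes its speed limit or range.

## Working session

There is one attempt and no reset: what is moved stays moved. The work goes in short steps, Python scripts to look and compute and a tool call to move; the robot and the scene stay as the last step left them, time stands still between calls to the robot, and variables do not carry over. Pictures are saved under pics/ and viewed, and the job is handed in when it is done.

Besides the shell and the picture viewer there is one more tool, called by a JSON object that holds its "api" and its "payload". play_rows: Moves the arm, as the interface text tells. Its arguments: {"type":"object","properties":{"increments":{"type":"array"},"grip_force":{"type":"number"}},"required":["increments"]}

```bash
mkdir -p pics
python3 - <<'E'
from plant import r
import cv2,numpy as np
s=r.get_state()
print({k:np.round(v,3).tolist() for k,v in s.items()})
for n in("scene","top","wrist"):
    c=r.get_calibration(n);print(n,{k:np.round(v,4).tolist() for k,v in c.items()})
    cv2.imwrite(f"pics/{n}0.png",r.snapshot(n)[:,:,::-1])
E
```

```text
{'clock': 0.0, 'q': [1.239, 0.69, -0.195, 1.566, 0.157, 0.902, -0.215], 'qd': [-0.002, -0.0, 0.0, 0.0, 0.001, -0.0, 0.0], 'joint_torque': [-0.0, -52.755, -1.267, -15.343, -0.053, 0.007, 0.0], 'tool_pos': [0.223, -0.583, 0.238], 'eef_rot': [0.824, -0.567, -0.001, -0.0], 'contact_force': [0.079, 0.193, -0.232], 'moment': [0.024, -0.067, -0.014], 'opening': 1.002}
scene {'fx': 507.6742, 'fy': 507.6742, 'cx': 324.3049, 'cy': 191.6922, 'dist': [-0.009, 0.0, 0.0, 0.0, 0.0], 'R': [[0.4188, 0.9081, 0.0022], [0.7003, -0.3215, -0.6374], [-0.5781, 0.2685, -0.7705]], 't': [-0.2501, -0.2741, 1.8094]}
top {'fx': 407.8347, 'fy': 407.8347, 'cx': 326.7725, 'cy': 200.2323, 'dist': [-0.0943, 0.0, 0.0, 0.0, 0.0], 'R': [[-0.0044, -1.0, -0.0018], [-0.9937, 0.0046, -0.1116], [0.1116, 0.0013, -0.9938]], 't': [0.0167, 0.4905, 1.1597]}
wrist {'fx': 281.2722, 'fy': 281.2722, 'cx': 319.7664, 'cy': 201.6614, 'dist': [-0.0041, 0.0, 0.0, 0.0, 0.0], 'R': [[0.3575, -0.9339, -0.0018], [-0.8967, -0.3438, 0.2787], [-0.2609, -0.098, -0.9604]], 't': [-0.626, -0.0386, 0.3886]}
```

View pics/scene0.png

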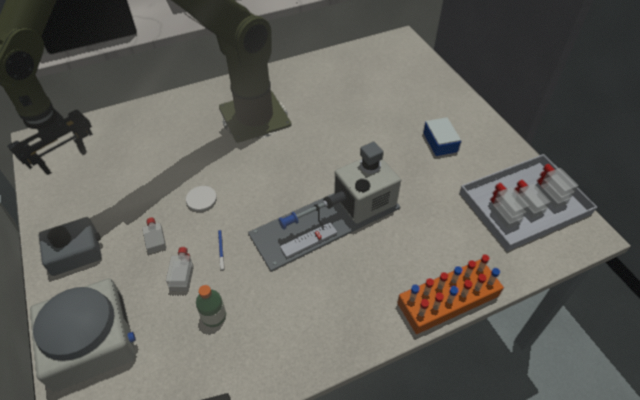

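View pics/top0.png

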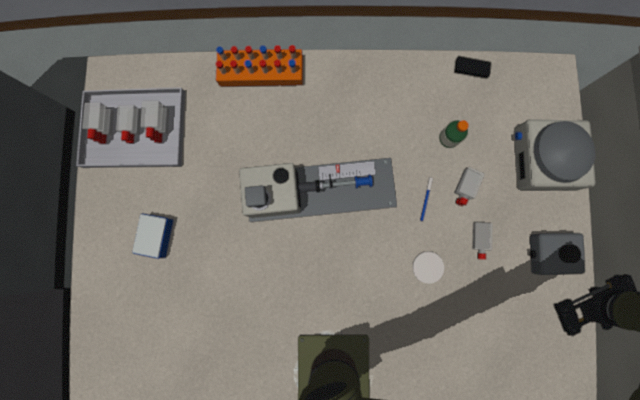

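View pics/wrist0.png

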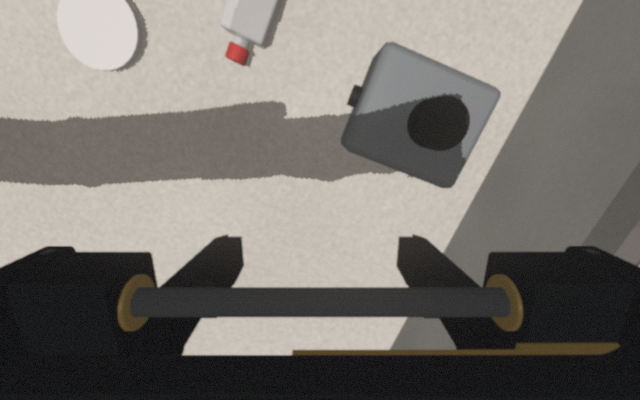

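The top view shows the box at (270,190), the blue knob at (365,182), the red rider at about (338,169) and the rod running along world -y. I'll measure these with colour masks.

```bash
cat > h.py <<'E'
import cv2,numpy as np
from plant import r
def ray(c,uv):
    K=np.array([[c['fx'],0,c['cx']],[0,c['fy'],c['cy']],[0,0,1]])
    p=cv2.undistortPoints(np.array([[uv]],float),K,np.array(c['dist'],float))[0,0]
    R=np.array(c['R']);t=np.array(c['t'])
    return -R.T@t, R.T@np.array([p[0],p[1],1])
def onz(c,uv,z):
    o,d=ray(c,uv);return o+d*(z-o[2])/d[2]
def two(c1,u1,c2,u2):
    o1,d1=ray(c1,u1);o2,d2=ray(c2,u2)
    A=np.stack([d1,-d2],1);s=np.linalg.lstsq(A,o2-o1,rcond=None)[0]
    a=o1+s[0]*d1;b=o2+s[1]*d2;return (a+b)/2,np.linalg.norm(a-b)
def proj(c,X):
    K=np.array([[c['fx'],0,c['cx']],[0,c['fy'],c['cy']],[0,0,1]])
    return cv2.projectPoints(np.array([X],float),cv2.Rodrigues(np.array(c['R']))[0],np.array(c['t'],float),K,np.array(c['dist'],float))[0][0,0]
def blobs(m,amin=8):
    n,l,st,ce=cv2.connectedComponentsWithStats(m.astype(np.uint8))
    return [(st[i].tolist(),np.round(ce[i],2).tolist()) for i in range(1,n) if st[i][4]>=amin]
E
python3 - <<'E'
from h import *
out={}
for n,(x0,x1,y0,y1) in dict(top=(230,410,150,225),scene=(240,410,130,275)).items():
    im=cv2.imread(f"pics/{n}0.png")
    h=cv2.cvtColor(im,cv2.COLOR_BGR2HSV)
    m=np.zeros(im.shape[:2],bool);m[y0:y1,x0:x1]=1
    H,S,V=[h[...,i].astype(int) for i in range(3)]
    print(n,'blue',blobs(m&(H>100)&(H<130)&(S>110)))
    print(n,'red',blobs(m&((H<8)|(H>172))&(S>90),3))
    cv2.imwrite(f"pics/{n}z.png",cv2.resize(im[y0:y1,x0:x1],None,fx=4.4 if n=='top' else 4,fy=4.4 if n=='top' else 4,interpolation=cv2.INTER_CUBIC))
E
```

```text
top blue [([355, 175, 18, 13, 158], [363.7, 180.8])]
top red [([336, 165, 4, 8, 22], [337.45, 168.45])]
scene blue [([280, 213, 17, 13, 98], [287.9, 219.03])]
scene red [([315, 233, 6, 6, 19], [317.84, 235.53])]
```

View pics/topz.png

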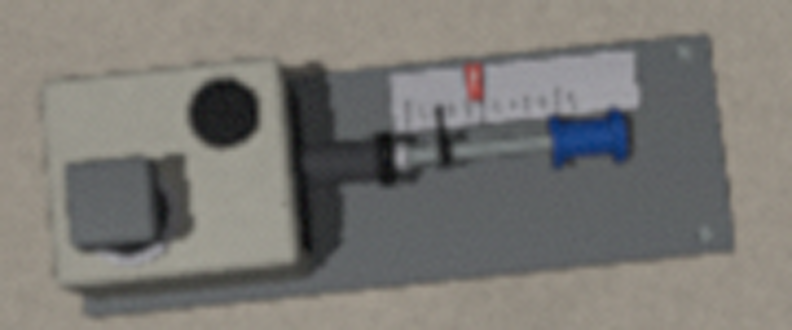

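View pics/scenez.png

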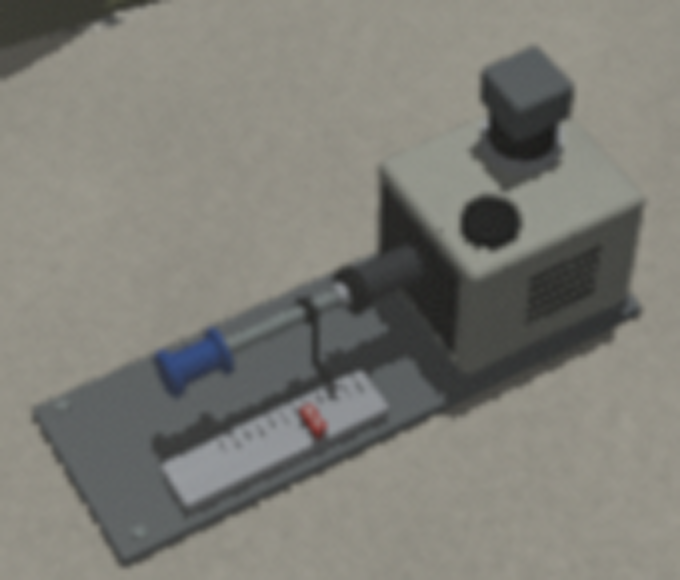

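The top zoom shows the blue knob at about (590,138), the red rider at (474,83) with its white line below, the pointer tip at (440,110) and the plate corners at (709,36) and (733,252). Next I'll triangulate the knob, the axis and the mark.

Run:
```python
from h import *
T=r.get_calibration('top');S=r.get_calibration('scene')
f=lambda u,v:((u+.5)/4.4+229.5+.0,(v+.5)/4.4+149.5)
g=lambda u,v:((u+.5)/4+239.5,(v+.5)/4+129.5)
k,e=two(T,(363.7,180.8),S,(287.9,219.03));print('knob',k,e, onz(T,(363.7,180.8),.085),onz(S,(287.9,219.03),.085))
c1=onz(T,f(709,36),.012);c2=onz(T,f(733,252),.012);c0=onz(T,f(90,315),.012)
print('corners',c1,c2,np.linalg.norm(c1-c2),c0,np.linalg.norm(c2-c0))
d=c0-c2;print('axis ang',np.degrees(np.arctan2(d[1],d[0])))
d=c1-c2;print('axis ang from end',np.degrees(np.arctan2(d[1],d[0]))+90)
for nm,a,b in [('scaleR',(638,52),(635,108)),('scaleL',(390,72),(393,125))]: print(nm,onz(T,f(*a),.03),onz(T,f(*b),.03))
m=onz(T,f(412,155),.085);print('barrelend ax',m); d=m-k;print(np.degrees(np.arctan2(d[1],d[0])),np.linalg.norm(d))
print('red',two(T,(337.45,168.45),S,(317.84,235.53)))
print('ptip',onz(T,f(440,110),.037),onz(S,g(333,396),.037))
```

```text
knob [ 0.53863174 -0.08669246  0.08629593] 0.004026122328324369 [ 0.53815047 -0.08870224  0.085     ] [ 0.53845382 -0.08451954  0.085     ]
corners [ 0.61928151 -0.17754648  0.012     ] [ 0.47163601 -0.19028652  0.012     ] 0.1481941372448158 [0.43125077 0.24059106 0.012     ] 0.43276604794420026
axis ang 95.35456878778479
axis ang from end 94.93172248551511
scaleR [ 0.60453203 -0.12675054  0.03      ] [ 0.56655461 -0.12401666  0.03      ]
scaleL [0.59158657 0.03906153 0.03      ] [0.55576171 0.03713219 0.03      ]
barrelend ax [0.52726183 0.02403243 0.085     ]
95.86293259061881 0.11131466879243206
red (array([ 0.58533612, -0.01624741,  0.0249263 ]), np.float64(0.00236137832539013))
ptip [0.56448562 0.00589271 0.037     ] [0.57760667 0.0043924  0.037     ]
```

{"api": "play_rows", "payload": {"increments": [[1,0,0,0,0,0,-0.18],[1,0,0,0,0,0,-0.18],[1,0,0,0,0,0,-0.18],[1,0,0,0,0,0,-0.18],[1,0,0,0,0,0,-0.18],[1,0,0,0,0,0,-0.18],[1,0,0,0,0,0,-0.18],[1,0,0,0,0,0,-0.04]], "grip_force": 30}}

```text
clock: 1.15
tool_pos: [0.2217, -0.5814, 0.2351]
eef_rot: [0.998, 0.069, -0.002, -0.004]
contact_force: [0.5, 0.0, -0.1]
opening: 1.0
```

{"api": "play_rows", "payload": {"increments": [[1,36,-46,-1,0,0,0],[1,36,-46,-1,0,0,0],[1,36,-46,-1,0,0,0],[1,36,-46,-1,0,0,0],[1,36,-46,-1,0,0,0],[1,36,-46,-1,0,0,0],[1,36,-46,-1,0,0,0],[1,0,0,0,0,0,0]]}}

```text
clock: 2.15
tool_pos: [0.4336, -0.2189, 0.2419]
eef_rot: [0.998, 0.067, -0.001, -0.004]
contact_force: [-0.4, -1.0, -0.8]
opening: 1.002
```

```bash
cat > st.py <<'E'
from h import *
from scipy.spatial.transform import Rotation as Rot
def st():
    s=r.get_state();R=Rot.from_quat(s['eef_rot']).as_matrix()
    print(round(s['clock'],2),np.round(s['tool_pos'],4),'yaw',round(np.degrees(np.arctan2(R[1,0],R[0,0])),2),'toolz',np.round(R[:,2],4),'F',np.round(s['contact_force'],1),'op',round(s['opening'],3))
    return s,R
def go(target,R,p): # mm in tool axes
    return np.round(R.T@(np.array(target)-p)*1000,1)
E
python3 - <<'E'
from st import *
s,R=st(); print(go([.5385,-.087,.24],R,s['tool_pos']))
E
```

```text
2.15 [ 0.4336 -0.2189  0.2419] yaw 7.71 toolz [-0.0018  0.0079 -1.    ] F [-0.4 -1.  -0.8] op 1.002
[ 121.6 -116.6    2.7]
```

{"api": "play_rows", "payload": {"increments": [[1,30,-28,0,0,0,0.04],[1,30,-28,0,0,0,0],[1,30,-28,0,0,0,0],[1,30,-28,0,0,0,0],[1,0,0,10,0,0,0],[1,0,0,10,0,0,0],[1,0,0,0,0,0,0],[1,0,0,0,0,0,0]]}}

```text
clock: 3.15
tool_pos: [0.5395, -0.1019, 0.2185]
eef_rot: [0.999, 0.04, -0.005, -0.001]
contact_force: [0.4, 0.3, 0.4]
opening: 0.995
```

Run:
```python
from st import *
s,R=st(); print(go([.5385,-.087,.16],R,s['tool_pos']))
c=r.get_calibration('wrist'); im=r.snapshot('wrist')[:,:,::-1]; cv2.imwrite('pics/w1.png',im)
import pickle;pickle.dump((c,im),open('w1.pkl','wb'))
C,_=ray(c,(320,200));print('cam',C)
```

```text
3.15 [ 0.5395 -0.1019  0.2185] yaw 4.6 toolz [-0.0106  0.0022 -0.9999] F [0.4 0.3 0.4] op 0.995
[  0.8 -14.8  58.6]
cam [ 0.53558319 -0.03297325  0.36362378]
```

View pics/w1.png

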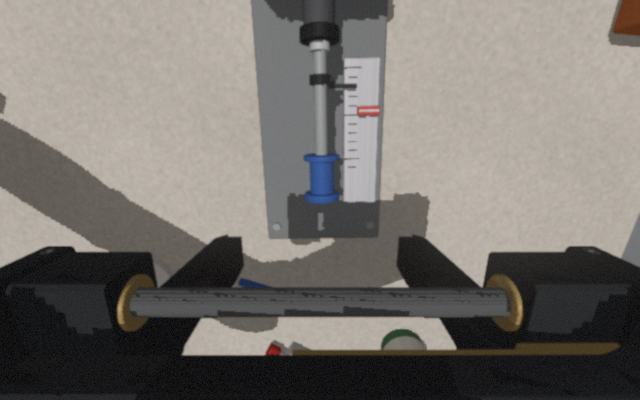

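The wrist view shows the knob waist at about (321,178), pointer tip at (356,87) and rider at (369,111) with a white line. The view is clear and the jaws are aligned with the rod.

Run:
```python
from st import *
import pickle
c,im=pickle.load(open('w1.pkl','rb'))
cv2.imwrite('pics/w1z.png',cv2.resize(im[20:210,290:400],None,fx=5,fy=3.1*5/3.1,interpolation=cv2.INTER_CUBIC)[:595*2])
z=im[60:140,330:400];cv2.imwrite('pics/w1y.png',cv2.resize(z,None,fx=7,fy=7,interpolation=cv2.INTER_NEAREST))
h=cv2.cvtColor(im,cv2.COLOR_BGR2HSV).astype(int);H,S,V=h[...,0],h[...,1],h[...,2]
m=np.zeros(H.shape,bool);m[60:210,290:400]=1
b=m&(H>100)&(H<130)&(S>110);print('blue',blobs(b))
# width per row
ys=np.where(b.sum(1)>0)[0]
for y in ys: xs=np.where(b[y])[0];print(y,xs.min(),xs.max(),end=' | ')
print()
rd=m&((H<8)|(H>172))&(S>90);print('red',blobs(rd,3))
for uv in [(321,178)]: print('knob',onz(c,uv,.085))
print('red',onz(c,(369,111),.037),'ptip',onz(c,(356,87),.037))
print('rod far',onz(c,(319,48),.085), 'plate corners',onz(c,(269,238),.012),onz(c,(380,237),.012))
```

```text
blue [([304, 154, 35, 50, 1256], [321.55, 179.0])]
154 312 335 | 155 306 337 | 156 305 337 | 157 305 338 | 158 304 338 | 159 305 337 | 160 305 336 | 161 308 334 | 162 310 333 | 163 310 332 | 164 310 332 | 165 310 332 | 166 311 332 | 167 310 332 | 168 310 332 | 169 311 332 | 170 311 332 | 171 311 332 | 172 311 332 | 173 311 332 | 174 311 332 | 175 311 332 | 176 311 332 | 177 311 332 | 178 311 332 | 179 311 332 | 180 311 332 | 181 311 332 | 182 311 332 | 183 311 332 | 184 311 332 | 185 311 332 | 186 311 332 | 187 311 332 | 188 311 333 | 189 311 333 | 190 311 335 | 191 310 337 | 192 307 338 | 193 306 338 | 194 306 338 | 195 305 338 | 196 305 337 | 197 305 337 | 198 306 337 | 199 306 337 | 200 307 336 | 201 308 335 | 202 311 332 | 203 315 326 | 
red [([358, 106, 22, 4, 58], [369.24, 107.19]), ([358, 112, 22, 4, 74], [367.82, 113.23])]
knob [ 0.5381889  -0.08794534  0.085     ]
red [ 0.58538353 -0.01814206  0.037     ] ptip [0.56825002 0.00529485 0.037     ]
rod far [0.52686581 0.02933377 0.085     ] plate corners [ 0.47540817 -0.19032756  0.012     ] [ 0.62454928 -0.17622277  0.012     ]
```

View pics/w1y.png

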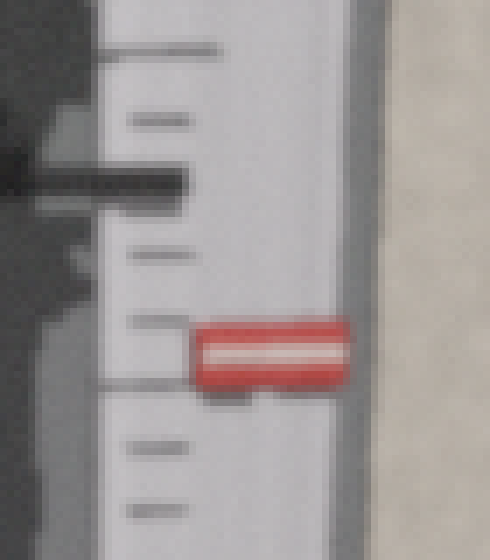

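Run:
```python
from st import *
import pickle
c,im=pickle.load(open('w1.pkl','rb'))
th=np.radians(95.3);a=np.array([np.cos(th),np.sin(th),0])
p=onz(c,(356,85.5),.037);m=onz(c,(369.3,109.9),.037);print(p,m,'gap mm',(p-m)@a*1000)
for y in [157,196]: print(onz(c,(321.5,y),.103))
s,R=st();print(go([.538,-.088,.066],R,s['tool_pos']))
```

```text
[0.5680768 0.0067962 0.037    ] [ 0.58556571 -0.01696702  0.037     ] gap mm 25.27708853583126
[ 0.53688644 -0.06475323  0.103     ]
[ 0.53991777 -0.10181782  0.103     ]
3.2 [ 0.5395 -0.102   0.2185] yaw 4.59 toolz [-0.0108  0.0021 -0.9999] F [-0.5 -0.4  0.3] op 0.998
[  1.3 -13.6 152.5]
```

{"api": "play_rows", "payload": {"increments": [[1,1,-7,12,0,0,-0.012],[1,0,-7,20,0,0,0],[1,0,0,20,0,0,0],[1,0,0,20,0,0,0],[1,0,0,20,0,0,0],[1,0,0,10,0,0,0],[1,0,0,0,0,0,0],[1,0,0,0,0,0,0]]}}

```text
clock: 4.2
tool_pos: [0.5382, -0.085, 0.1124]
eef_rot: [0.999, 0.048, -0.004, -0.002]
contact_force: [0.2, -0.2, 0.4]
opening: 0.997
```

Run:
```python
from st import *
s,R=st(); print(go([.538,-.087,.066],R,s['tool_pos']))
c=r.get_calibration('wrist'); im=r.snapshot('wrist')[:,:,::-1]; cv2.imwrite('pics/w2.png',im)
print('proj knob',proj(c,[.538,-.087,.085]),'grasp',proj(c,s['tool_pos']-.019*R[:,2]))
```

```text
4.2 [ 0.5382 -0.085   0.1124] yaw 5.48 toolz [-0.0087  0.004  -1.    ] F [ 0.2 -0.2  0.4] op 0.997
[-0.   2.2 46.4]
proj knob [319.57232396 233.26846308] grasp [319.85778287 265.23544758]
```

View pics/w2.png

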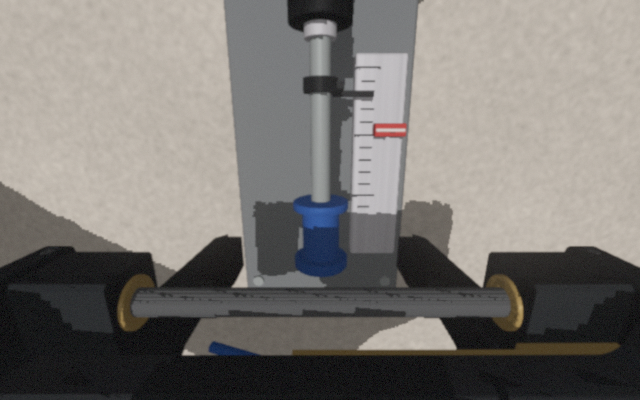

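The knob waist is at (321,235), against a projection of (319.6,233). That agrees, so I'll descend and close.

{"api": "play_rows", "payload": {"increments": [[1,0,2,15,0,0,0],[1,0,0,15,0,0,0],[1,0,0,12,0,0,0],[1,0,0,3,0,0,0],[1,0,0,0,0,0,0],[0,0,0,0,0,0,0],[0,0,0,0,0,0,0],[0,0,0,0,0,0,0]], "grip_force": 40}}

```text
clock: 5.25
tool_pos: [0.539, -0.0871, 0.0653]
eef_rot: [0.999, 0.048, -0.003, -0.002]
contact_force: [-0.6, 0.3, 0.7]
opening: 0.683
```

Run:
```python
from st import *
s,R=st(); print(go([.538,-.087,.066],R,s['tool_pos']))
```

```text
5.25 [ 0.539  -0.0871  0.0653] yaw 5.46 toolz [-0.0063  0.0038 -1.    ] F [-0.6  0.3  0.7] op 0.683
[-1.  -0.2 -0.7]
```

{"api": "play_rows", "payload": {"increments": [[0,0,0,0,0,0,0],[0,0,0,0,0,0,0],[0,0,0,0,0,0,0],[0,0,0,0,0,0,0],[0,0,0,0,0,0,0],[0,0,0,0,0,0,0],[0,0,0,0,0,0,0],[0,0,0,0,0,0,0]]}}

```text
clock: 6.25
tool_pos: [0.5387, -0.0873, 0.0657]
eef_rot: [0.999, 0.048, -0.003, -0.002]
contact_force: [-1.0, -0.1, 0.3]
opening: 0.255
```

Run:
```python
from st import *
s,R=st(); print(go([.538,-.087,.066],R,s['tool_pos']))
```

```text
6.25 [ 0.5387 -0.0873  0.0657] yaw 5.45 toolz [-0.0066  0.0035 -1.    ] F [-1.  -0.1  0.3] op 0.255
[-0.6 -0.4 -0.3]
```

{"api": "play_rows", "payload": {"increments": [[0,0,-2,0,0,0,0],[0,0,-2,0,0,0,0],[0,0,-2,0,0,0,0],[0,0,-2,0,0,0,0],[0,0,-2,0,0,0,0],[0,0,-2,0,0,0,0],[0,0,-2,0,0,0,0],[0,0,0,0,0,0,0]]}}

```text
clock: 7.25
tool_pos: [0.5373, -0.0742, 0.0657]
eef_rot: [0.999, 0.047, -0.003, -0.001]
contact_force: [-0.2, -1.5, 0.7]
opening: 0.255
```

Run:
```python
from st import *
s,R=st(); print(go([.538,-.087,.066],R,s['tool_pos']))
```

```text
7.25 [ 0.5373 -0.0742  0.0657] yaw 5.39 toolz [-0.0066  0.001  -1.    ] F [-0.2 -1.5  0.7] op 0.255
[-0.5 12.8 -0.3]
```

{"api": "play_rows", "payload": {"increments": [[0,0,-2,0,0,0,0],[0,0,-2,0,0,0,0],[0,0,-2,0,0,0,0],[0,0,-2,0,0,0,0],[0,0,-2,0,0,0,0],[0,0,-2,0,0,0,0],[0,0,-2,0,0,0,0],[0,0,-2,0,0,0,0]]}}

```text
clock: 8.25
tool_pos: [0.5367, -0.0678, 0.0657]
eef_rot: [0.999, 0.044, -0.003, 0.006]
contact_force: [1.3, -6.8, -0.6]
opening: 0.254
```

Run:
```python
from st import *
s,R=st(); print(go([.538,-.087,.066],R,s['tool_pos']))
```

```text
8.25 [ 0.5367 -0.0678  0.0657] yaw 5.0 toolz [-0.0063 -0.0127 -0.9999] F [ 1.3 -6.8 -0.6] op 0.254
[-0.4 19.2 -0. ]
```

{"api": "play_rows", "payload": {"increments": [[0,0,-4,0,0,0,0],[0,0,-4,0,0,0,0],[0,0,-4,0,0,0,0],[0,0,-4,0,0,0,0],[0,0,-4,0,0,0,0],[0,0,-4,0,0,0,0],[0,0,-4,0,0,0,0],[0,0,-4,0,0,0,0]]}}

```text
clock: 9.25
tool_pos: [0.5366, -0.0685, 0.0657]
eef_rot: [0.999, 0.035, -0.004, 0.028]
contact_force: [2.7, -10.2, 0.4]
opening: 0.256
```

Run:
```python
from st import *
s,R=st(); print(go([.538,-.087,.066],R,s['tool_pos']))
c=r.get_calibration('wrist'); im=r.snapshot('wrist')[:,:,::-1]; cv2.imwrite('pics/w3.png',im)
print('grasp',proj(c,s['tool_pos']-.019*R[:,2]))
```

```text
9.25 [ 0.5366 -0.0685  0.0657] yaw 4.03 toolz [-0.0057 -0.0571 -0.9984] F [  2.7 -10.2   0.4] op 0.256
[ 0.  18.5  0.8]
grasp [319.72872229 265.53104179]
```

View pics/w3.png

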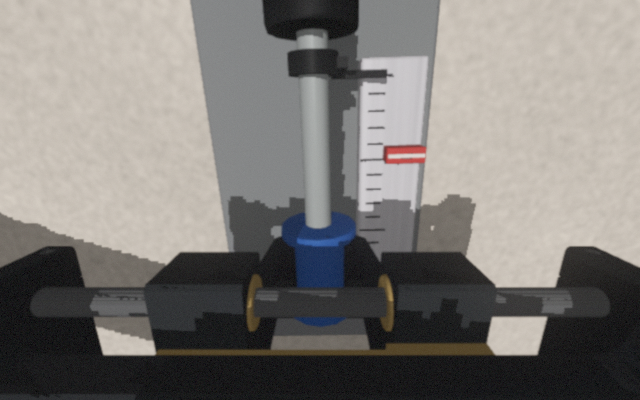

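The rod stopped under a 10 N push, with the pointer at (390,74) near the first long tick and the rider line at (405,155). I'll check the pointer-to-mark gap and the knob-to-mouth distance against the home geometry.

```bash
cat > gap.py <<'E'
from st import *
th=np.radians(95.3);a=np.array([np.cos(th),np.sin(th),0])
def zoom(im,x0,x1,y0,y1,f,name): cv2.imwrite(name,cv2.resize(im[y0:y1,x0:x1],None,fx=f,fy=f,interpolation=cv2.INTER_NEAREST))
E
python3 - <<'E'
from gap import *
c=r.get_calibration('wrist')
im=cv2.imread('pics/w3.png');zoom(im,330,440,60,170,5,'pics/w3z.png')
p=onz(c,(387,73.5),.037);m=onz(c,(405,155),.037);print(p,m,'gap',(p-m)@a*1000)
t1=onz(c,(385,75),.03)
fl=onz(c,(318,228),.085+.018);print('flange',fl)
m0=np.array([.58556571,-.01696702,.037])
s,R=st();g=s['tool_pos']-.019*R[:,2];print('grasp',g,'pointer-from-grasp gap', (g-m0)@a*1000+90)
E
```

```text
[0.56672575 0.02670817 0.037     ] [ 0.58416002 -0.01701605  0.037     ] gap 45.147699240386245
flange [ 0.53422629 -0.03850154  0.103     ]
9.3 [ 0.5366 -0.0684  0.0657] yaw 4.02 toolz [-0.0058 -0.0573 -0.9983] F [  2.  -11.    0.3] op 0.253
grasp [ 0.53670612 -0.06730851  0.08469064] pointer-from-grasp gap 44.38692752196705
```

View pics/w3z.png

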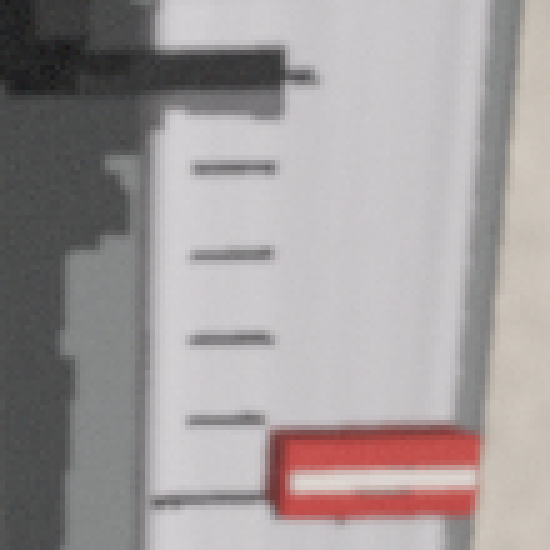

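The gap is 45 mm, the pointer sits on the scale's first long tick, and the rod stalled at 10 N for over 1 s, so it is home and held. Now I'll pull.

{"api": "play_rows", "payload": {"increments": [[0,0,3,0,0,0,0],[0,0,4,0,0,0,0],[0,0,4,0,0,0,0],[0,0,4,0,0,0,0],[0,0,4,0,0,0,0],[0,0,4,0,0,0,0],[0,0,4,0,0,0,0],[0,0,3,0,0,0,0]]}}

```text
clock: 10.3
tool_pos: [0.5388, -0.0888, 0.0658]
eef_rot: [0.999, 0.04, -0.003, 0.021]
contact_force: [-0.5, 5.9, -3.8]
opening: 0.254
```

```bash
cat > chk.py <<'E'
from gap import *
m0=np.array([.58556571,-.01696702,.037]);g0=np.array([.53670612,-.06730851,.08469])
s,R=st();g=s['tool_pos']-.019*R[:,2];print('grasp',np.round(g,4),'travel from home',round((g0-g)@a*1000,2),'side',np.round(np.cross(a,g-g0)*1000,1))
E
python3 chk.py
```

```text
10.3 [ 0.5388 -0.0888  0.0658] yaw 4.57 toolz [-0.0051 -0.0421 -0.9991] F [-0.5  5.9 -3.8] op 0.254
grasp [ 0.5389 -0.088   0.0848] travel from home 20.78 side [ 0.1  0.  -0.2]
```

{"api": "play_rows", "payload": {"increments": [[0,0,4,0,0.01,0,0],[0,0,4,0,0.01,0,0],[0,0,4,0,0,0,0],[0,0,4,0,0,0,0],[0,0,4,0,0,0,0],[0,0,4,0,0,0,0],[0,0,3,0,0,0,0],[0,0,3,0,0,0,0]]}}

```text
clock: 11.3
tool_pos: [0.5408, -0.1098, 0.0657]
eef_rot: [0.999, 0.042, -0.004, 0.003]
contact_force: [-1.2, 7.8, -2.9]
opening: 0.255
```

```bash
python3 chk.py
```

```text
11.3 [ 0.5408 -0.1098  0.0657] yaw 4.84 toolz [-0.007  -0.0065 -1.    ] F [-1.2  7.8 -2.9] op 0.255
grasp [ 0.541  -0.1097  0.0847] travel from home 42.58 side [ 0.   0.  -0.3]
```

{"api": "play_rows", "payload": {"increments": [[0,0,3,0,0,0,0],[0,0,2,0,0,0,0],[0,0,2,0,0,0,0],[0,0,2,0,0,0,0],[0,0,2,0,0,0,0],[0,0,2,0,0,0,0],[0,0,2,0,0,0,0],[0,0,2,0,0,0,0]]}}

```text
clock: 12.3
tool_pos: [0.5412, -0.1127, 0.0657]
eef_rot: [0.999, 0.045, -0.004, -0.007]
contact_force: [-1.5, 8.7, -1.5]
opening: 0.249
```

```bash
python3 chk.py
python3 - <<'E'
from gap import *
import pickle
c=r.get_calibration('wrist'); im=r.snapshot('wrist')[:,:,::-1]; cv2.imwrite('pics/w4.png',im);pickle.dump(c,open('w4.pkl','wb'))
zoom(im,340,440,40,140,6,'pics/w4z.png')
E
```

```text
12.3 [ 0.5412 -0.1127  0.0657] yaw 5.13 toolz [-0.0084  0.014  -0.9999] F [-1.5  8.7 -1.5] op 0.249
grasp [ 0.5413 -0.113   0.0847] travel from home 45.9 side [ 0.   0.  -0.4]
```

View pics/w4.png

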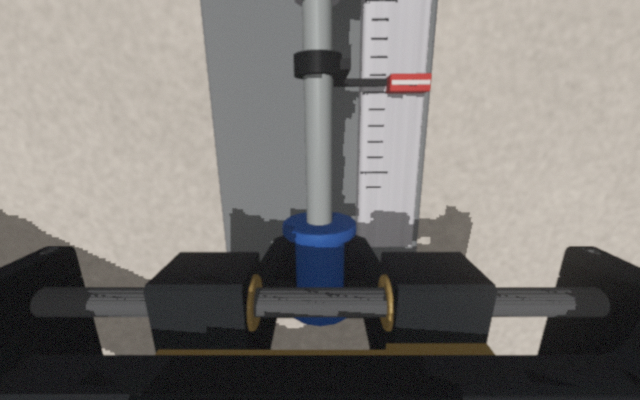

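View pics/w4z.png

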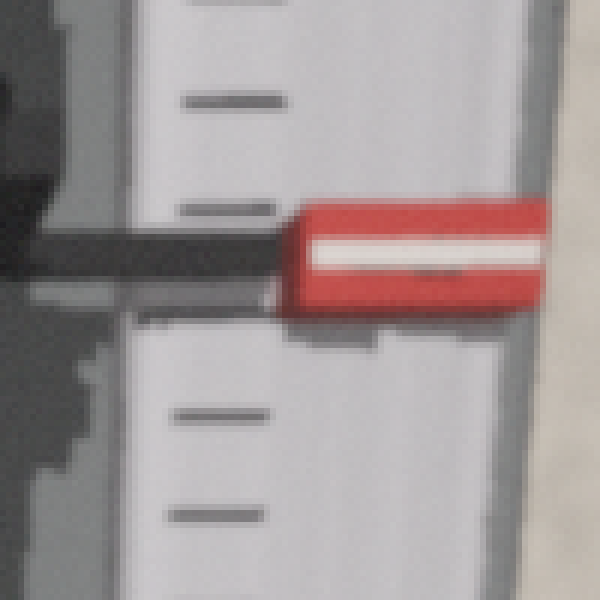

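The pointer at zoom row about 255 meets the white line at row 254, so they are lined up. I'll settle into the middle of the friction band and check that it stands still.

{"api": "play_rows", "payload": {"increments": [[0,0,1.5,0,0,0,0],[0,0,1.5,0,0,0,0],[0,0,1.5,0,0,0,0],[0,0,1.5,0,0,0,0],[0,0,1.5,0,0,0,0],[0,0,1.5,0,0,0,0],[0,0,1.5,0,0,0,0],[0,0,1.5,0,0,0,0]]}}

```text
clock: 13.35
tool_pos: [0.5412, -0.1126, 0.0657]
eef_rot: [0.999, 0.046, -0.004, -0.016]
contact_force: [-0.0, 8.1, -2.4]
opening: 0.255
```

```bash
python3 chk.py
python3 - <<'E'
from gap import *
c=r.get_calibration('wrist'); im=r.snapshot('wrist')[:,:,::-1]; cv2.imwrite('pics/w5.png',im)
zoom(im,340,440,40,140,6,'pics/w5z.png')
for i in range(4): r.snapshot('scene')
t=r.snapshot('top')[:,:,::-1];cv2.imwrite('pics/top5.png',t)
E
python3 chk.py
```

```text
13.35 [ 0.5412 -0.1126  0.0657] yaw 5.26 toolz [-0.0101  0.0317 -0.9994] F [-0.   8.1 -2.4] op 0.255
grasp [ 0.5414 -0.1132  0.0847] travel from home 46.11 side [ 0.   0.  -0.4]
13.65 [ 0.5412 -0.1126  0.0657] yaw 5.26 toolz [-0.0101  0.0317 -0.9994] F [-0.1  8.8 -1.6] op 0.253
grasp [ 0.5414 -0.1132  0.0847] travel from home 46.13 side [ 0.   0.  -0.4]
```

View pics/w5z.png

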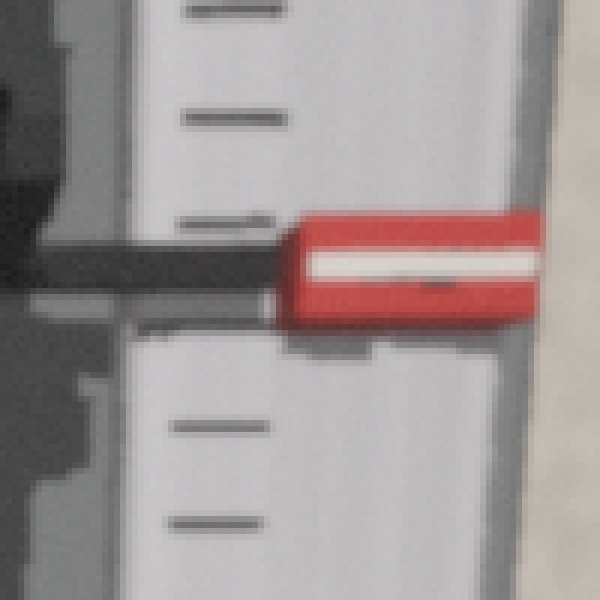

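View pics/top5.png

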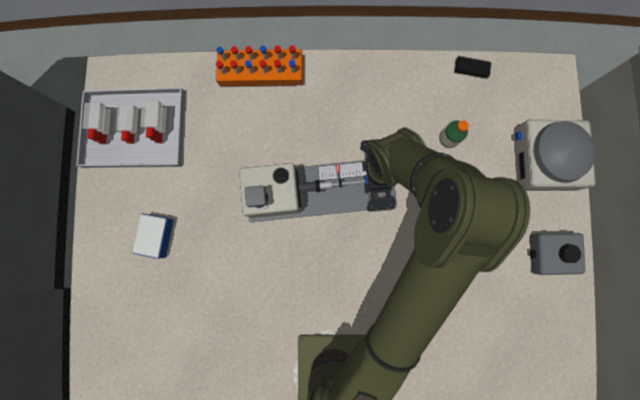

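The pointer at zoom row 266 is level with the white line at row 265, and the arm stood still for the last 0.3 s. The bystanders that are visible are where they were. I'll hand in.

```bash
python3 -c "
from plant import r
print(r.finish_job())"; python3 chk.py
```

```text
the job is handed in; nothing more can be done
None
the job is handed in; nothing more can be done
```

I pushed the rod home, then pulled it out to the rider's white line, and handed the job in at about 13.7 s with the knob still gripped at a 40 N setting. No verdict was reported.

- **Home:** the rod stalled against about 10 N and was held for a little over 1 s. The pointer sat on the scale's first long tick, and the pointer-to-mark gap measured about 45 mm.
- **Pulled to the mark:** travel from home was about 46 mm by the arm, against the 44.4–45.1 mm gap measured at home. In the last wrist picture the pointer and white line are level, well under 1 mm apart. I trusted the picture for the final position. The pull read about 8–9 N, and the arm stood still over the last 0.3 s.
- **Rider and bystanders:** the rider looked unmoved against the scale's ticks, and its line was in the same place when the rod was home. In the last top picture the bottle, tip box and lens cap are where they were. The arm hid the flasks, dish and pen, so I did not check those at the end; no contact was felt on the way.
- **Small deviation:** the tool tilted up to about 3° under load because it yields, and the grip held.

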